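Draw out the blue board's tray

ROBOT

A 6-joint arm with a two-finger parallel gripper is mounted at the origin on the work surface. World frame = base frame: x ahead of the robot, y to its left, z up, the work surface at z = 0. Lengths are in mm, angles in rad, forces in N, time in s.
With the tool pointing down it reaches from about 350 to 875 mm from the base axis. Payload 4.2 kg.
Tool frame: the origin (TCP) lies midway between the tips of the shut fingers; the grasp point (between the pads) lies 19 mm behind it; z points along the fingers, y is the line along which they close (so a half turn about z gives the same grasp; the last joint's range is limited). The gripper opens to 85 mm and grips with 20 to 120 N. Pads are 22 mm wide; open, the fingers measure 114 mm over their backs; the gripper's body (76 mm by 85 mm) begins 54 mm behind the grasp point. The pads swing forward as they close: fully open they stand 13 mm farther back than shut.
Start: joints at [1.597, 0.385, 0.008, 0, -1.194, -0.259], TCP at [144.158, 608.126, 231.312] pointing down, gripper open.
Joint ranges: [-3.14, 3.14], [-1.21, 2.06], [-1.07, 1.41], [-3.16, 2.05], [-2.99, -0.16], [-3.1, 3.1]. Speed limits (rad/s): [2.79, 2.79, 3.14, 3.14, 3.14, 3.14].

INTERFACE

Orientations are given as a unit quaternion [x, y, z, w].
In Python, from bench import arm gives the robot as it stands.
- The arm moves only by the tool send_rows, never from a script. Its argument "targets" is a list of rows, each an object of numbers: "gripper": the gripper command: -1 is fully open, 1 is shut, values between are in proportion; "x", "y", "z": the shift along the tool's x, y, z in cm; "ax", "ay", "az": the turn, a rotation vector about the tool's x, y, z in degrees. A call has 1 to 5 rows; each row shifts and turns the commanded pose from where the row before left it, along the tool's axes as they then stand; what a row does not reach is not made up. A row lasts 1/12 s, in which the tool goes at most 41.7 mm and 7.16 degrees, less where a joint would pass 70% of its speed; a pose out of reach is approached as far as the arm can. A call is refused whole if a number of a shift passes 4.17 or a number of a turn 7.16, either way. A call with a gripper value outside its range is refused whole. The fingers move at their own pace and stop on an object; the grip force is fixed at half the most. Time passes only in rows, so rows that do not move let the fingers close. It gives the time, the measured TCP pose, the force, the opening and the grip force at its end, in the units of the state.
- arm.read_state(): the state, without advancing time (a new reading comes with each control period).
- arm.get_image(name): name is "scene" or "top" or "wrist"; returns (picture, depth): 480x640x3 uint8, red, green, blue; 480x640 float32, mm along the optical axis (not along the pixel's ray), 0 where there is no reading.
- arm.camera_model(name): a dict with "fx", "fy", "cx", "cy" (pixels), "distortion" ([k1, k2, p1, p2, k3] as OpenCV has them; the pictures are not rectified), "cam_to_world" (4x4, takes a point from camera to world coordinates). Camera axes: x right, y down, z forward; pixel columns grow to the right and rows downward; lengths in mm; the calibration is good to about 2 mm. A picture is of the moment at which its call begins: read the wrist's pose just before it. camera_model takes no time and is no camera call; for the wrist camera it gives the pose at the moment of the call.
- arm.job_done(): hands the job in; it is judged then, once.
Trained networks look in the newest picture that a camera, given by its name, has taken for a name from the list of things; names that differ only in an ending like _2 or _b are one class to them, and where a whole thing is asked for, a point or a joint stands for the part that bears it (a point fixed in the world has none). Each returns a list of dicts, best first, with "score" (0 to 1); they miss things now and then, are a little off and sometimes report something else, mostly with a low value. They report only what shows in the picture. A call takes as long as a camera call. They do not tell look-alikes from the thing itself.
- arm.boxes_of(camera, thing): "rect" ([left, top, width, height] in pixels, round what is visible of it).
The state is a dict: "clock": time; "joints": joint angles; "joint_vel": joint speeds; "joint_efforts": joint torques, N m; "position": TCP position; "ee_rot": TCP orientation; "contact_force": force on the tool from outside, world axes, zero at the start; "wrist_torque": the same for the moment, N m; "gripper_width": finger opening in mm; "grasp_force": force on a finger pad.
Only numpy, scipy, OpenCV 4.12 (cv2) and the standard library are available. Lean on these libraries where they do the work, as an engineer would, in place of code of your own. Each camera call takes 0.05 s, during which the arm holds its last target. There are 200 camera calls.

TASK

Two circuit boards lie in trays under clear dust covers: hook a fingertip behind the black lip of the tray with the blue board and draw that tray gently out along its rails, all the way to its stop, then let go and move clear. Do not pinch the lip or press on its white front plate, leave the board lying in its tray, and lift nothing. Leave the green board's tray and the spool, tin and flux pot where they are.

Things in the scene. Friction and masses are not known exactly. Their poses are not given: they have to be found in the camera images.
- blue_case: Fixed low dust case of the blue board, 200 mm long (x), 136 mm wide (y), 55 mm high: grey base, two aluminium side rails 22 mm high, clear plastic cover over its far 146 mm, the front 54 mm open above. Origin under the base's centre, on the table. Its -x axis points out of its mouth, the way the tray slides out; z up.
- blue_tray (a joint): How far the tray with the blue board is drawn out of its case along the case's -x axis, m: 0 fully in, 0.115 fully out at its stop. Starts 0 to 0.015. Slides level with 1 to 3 N of drag and stays where it is left. Tray 190 mm long, 118 mm wide; its floor's upper face is 16 mm above the table.
- blue_lip (a point): Middle of the top edge, on the inner face, of the upright black lip at the front of the blue board's tray; moves with it, axes as the case's. Lip 118 mm wide, 6 mm thick (on the -x side of this point), top 50 mm above the table. Behind it (+x) is an empty finger slot 48 mm long over the tray's floor, then a rib 24 mm high and the board. At joint 0 the cover's edge is 48 mm behind the lip too.
- blue_front (a point): Centre of the white label plate covering the outer (-x) face of that lip, 118 mm wide, 4 mm thick, 30 mm high, top 47 mm above the table; it lies 8 mm to the -x side of the lip point. Fixed to the tray. It is not to be pressed or pinched.
- blue_board_mid (a point): Centre of the blue circuit board, 100 x 74 x 4 mm with small parts up to 10 mm high, 50 g, lying loose in the tray's shallow bay (128 x 112 mm, rim 8 mm high) - the board wanted.
- green_case: Fixed low dust case of the green board, 200 mm long (x), 136 mm wide (y), 55 mm high: grey base, two aluminium side rails 22 mm high, clear plastic cover over its far 146 mm, the front 54 mm open above. Origin under the base's centre, on the table. Its -x axis points out of its mouth, the way the tray slides out; z up.
- green_tray (a joint): How far the tray with the green board is drawn out of its case along the case's -x axis, m: 0 fully in, 0.115 fully out at its stop. Starts 0 to 0.015. Slides level with 1 to 3 N of drag and stays where it is left. Tray 190 mm long, 118 mm wide; its floor's upper face is 16 mm above the table.
- green_lip (a point): Middle of the top edge, on the inner face, of the upright black lip at the front of the green board's tray; moves with it, axes as the case's. Lip 118 mm wide, 6 mm thick (on the -x side of this point), top 50 mm above the table. Behind it (+x) is an empty finger slot 48 mm long over the tray's floor, then a rib 24 mm high and the board. At joint 0 the cover's edge is 48 mm behind the lip too.
- green_front (a point): Centre of the white label plate covering the outer (-x) face of that lip, 118 mm wide, 4 mm thick, 30 mm high, top 47 mm above the table; it lies 8 mm to the -x side of the lip point. Fixed to the tray. It is not to be pressed or pinched.
- green_board_mid (a point): Centre of the green circuit board, 100 x 74 x 4 mm with small parts up to 10 mm high, 50 g, lying loose in the tray's shallow bay (128 x 112 mm, rim 8 mm high) - to be left in its case.
- spool: Bystander: blue solder spool standing on its flange, 60 mm across, 34 mm high; origin at the centre of its underside.
- tin: Bystander: grey round tip-cleaner tin, 64 mm across, 30 mm high; origin at the centre of its underside.
- flux: Bystander: white and blue flux pot, 68 mm across, 12 mm high; origin at the centre of its underside.
Things that resemble listed ones, but are neither listed nor needed, are in the scene too. What is shaped like the blue_case but red is not meant.

How it is judged (in metres and radians):
On the way:
1. the tray with the blue board is drawn by its lip, a finger pulling on it as it comes out past 30 mm (value of joint blue_tray between 0.03 and 0.107 m and contact force between the fingers and blue_tray_c1 above 0.3 N), for 0.05 s.
At the end, for the whole second after the job is handed in: The blue board's tray is drawn out to within 8 mm of its stop and at rest, both boards lie flat in their trays' bays, the green board's tray has moved less than 10 mm and the spool, tin and flux pot less than 20 mm each (value of joint blue_tray above 0.107 m and velocity of joint blue_tray between -0.01 and 0.01 m/s and x of blue_board_mid in the frame of blue_lip between 0.09 and 0.142 m and y of blue_board_mid in the frame of blue_lip between -0.025 and 0.025 m and z of blue_board_mid in the frame of blue_lip below -0.028 m and x of green_board_mid in the frame of green_lip between 0.09 and 0.142 m and y of green_board_mid in the frame of green_lip between -0.025 and 0.025 m and z of green_board_mid in the frame of green_lip below -0.028 m and distance of green_lip from where it was at the start of the episode below 0.01 m and distance of each of spool, tin, flux from where it was at the start of the episode below 0.02 m); the robot touches nothing.
It fails at once if a white front plate is pressed or pinched (more than 3 N) (contact force between the fingers and blue_tray_c6 above 3 N or contact force between the fingers and green_tray_c6 above 3 N).
It fails at once if a board is lifted out of its tray (its centre more than 45 mm above the table) (height (world z) of any of blue_board_mid, green_board_mid above 0.045 m).
It fails at once if the blue board's tray is jerked (faster than 0.5 m/s) (velocity of joint blue_tray above 0.5 m/s).
It fails at once if the green board's tray is moved 10 mm or more (distance of green_lip from where it was at the start of the episode above 0.01 m).
It fails at once if the spool, tin or flux pot is moved 20 mm or more, or lifted (distance of any of spool, tin, flux from where it was at the start of the episode above 0.02 m).
It also fails if it takes over 35 s, if anything falls off the work surface, if the arm or the gripper's body presses on something with over 40 N, if the wrist force passes 120 N, or if a joint passes its speed limit or range.

## Working session

There is one attempt and no reset: what is moved stays moved. The work goes in short steps, Python scripts to look and compute and a tool call to move; the robot and the scene stay as the last step left them, time stands still between calls to the robot, and variables do not carry over. Pictures are saved under pics/ and viewed, at most 10 in all, crops included, and the job is handed in when it is done.

Besides the shell and the picture viewer there is one more tool, called after "Call:" as name(argument=value, ...) on one line, values as JSON. send_rows: Moves the arm, as the interface text tells. Its arguments: {"type":"object","properties":{"targets":{"type":"array"}},"required":["targets"]}

```bash
mkdir -p pics
python3 - <<'E'
from bench import arm
import cv2
for c in("top","scene"):
    im,d=arm.get_image(c); cv2.imwrite(f"pics/{c}0.png",im[:,:,::-1])
    for t in("blue_case","blue_lip","blue_front","blue_board_mid","green_case","green_board_mid","spool","tin","flux"):
        print(c,t,[(round(b["score"],2),[int(v) for v in b["rect"]]) for b in arm.boxes_of(c,t)[:3]])
s=arm.read_state();print(s["position"],s["ee_rot"],s["clock"])
E
```

```text
top blue_case [(0.64, [371, 152, 70, 89])]
top blue_lip [(0.85, [230, 303, 48, 30]), (0.79, [383, 210, 55, 33])]
top blue_front [(0.79, [229, 302, 49, 30]), (0.75, [388, 208, 49, 34]), (0.32, [472, 260, 30, 25])]
top blue_board_mid [(0.46, [385, 209, 55, 32])]
top green_case [(0.67, [238, 139, 59, 91])]
top green_board_mid [(0.62, [244, 197, 48, 26])]
top spool [(0.83, [470, 261, 29, 20])]
top tin [(0.94, [326, 297, 25, 28])]
top flux [(0.72, [155, 252, 24, 26])]
scene blue_case [(0.88, [191, 256, 82, 108])]
scene blue_lip [(0.73, [344, 169, 38, 32]), (0.57, [189, 258, 53, 35])]
scene blue_front [(0.94, [343, 171, 42, 30]), (0.72, [186, 260, 55, 33])]
scene blue_board_mid [(0.15, [189, 258, 52, 36])]
scene green_case [(0.67, [355, 250, 87, 102])]
scene green_board_mid [(0.59, [127, 244, 31, 27])]
scene spool [(0.96, [128, 242, 29, 30])]
scene tin [(0.69, [278, 193, 23, 26])]
scene flux [(0.83, [455, 207, 21, 23])]
[144.15748342 608.11560508 231.29287169] [ 9.93233560e-01 -1.16133952e-01 -8.51000453e-06  1.87479792e-05] 1.0
```

View pics/top0.png

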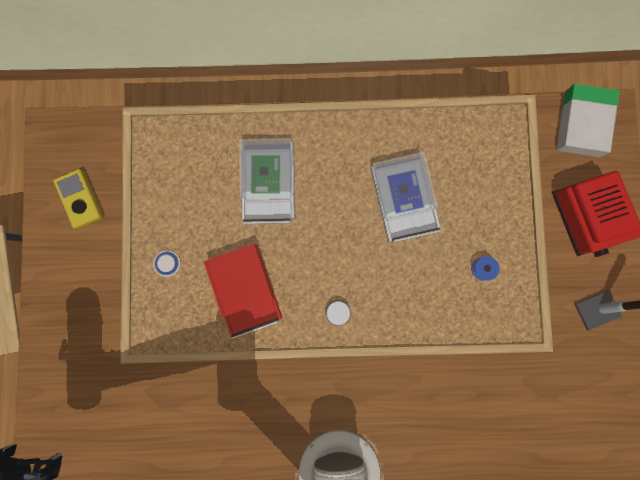

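View pics/scene0.png

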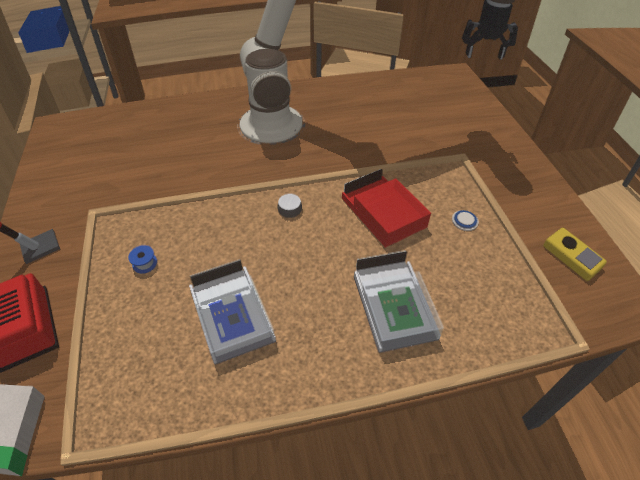

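Candidates: the blue-board case at top (405,195), the green one at (267,180) and the red lidded one at (243,290). Only (405,195) shows a blue board, so I choose it and check it in a crop.

```bash
cat > h.py <<'E'
from bench import arm
import numpy as np, cv2
def cloud(c,im=None):
    m=arm.camera_model(c); im,d=arm.get_image(c)
    v,u=np.mgrid[0:480,0:640]
    K=np.array([[m["fx"],0,m["cx"]],[0,m["fy"],m["cy"]],[0,0,1.]])
    n=cv2.undistortPoints(np.stack([u,v],-1).reshape(-1,1,2).astype(np.float64),K,np.array(m["distortion"])).reshape(480,640,2)
    P=np.dstack([n[...,0]*d,n[...,1]*d,d])
    T=np.array(m["cam_to_world"]);W=P@T[:3,:3].T+T[:3,3]; W[d==0]=np.nan
    return im,d,W,n,T
E
python3 - <<'E'
from h import *
for c,r in(("top",(365,145,85,105)),("scene",(175,250,110,120))):
    im,d,W,n,T=cloud(c); x,y,w,h=r
    cv2.imwrite(f"pics/{c}1.png",cv2.resize(im[y:y+h,x:x+w,::-1],None,fx=5,fy=5,interpolation=cv2.INTER_CUBIC))
    sub=np.s_[y:y+h,x:x+w]; P=W[sub]; col=im[sub].astype(int)
    blk=(col.max(-1)<60)&(P[...,2]>25)
    v,u=np.nonzero(blk); p=P[blk]
    print(c,len(p)); 
    for i in np.argsort(u)[::max(1,len(u)//25)]: print(u[i]+x,v[i]+y,p[i].round())
    hi=P[P[...,2]>20]; print("hi z pct",np.nanpercentile(hi[:,2],[5,25,50,75,95]))
    # fit rectangle around all points z>8
    q=P[(P[...,2]>12)&(P[...,2]<70)][:,:2].astype(np.float32); print(cv2.minAreaRect(q))
E
```

```text
top 0
hi z pct [25.27815598 51.49325736 53.78600595 55.67940343 58.23320786]
((674.6228637695312, -191.56785583496094), (207.0900421142578, 137.1812744140625), 11.0407075881958)
scene 395
191 277 [ 594. -265.   49.]
194 280 [ 594. -261.   37.]
196 276 [ 591. -255.   46.]
198 282 [ 593. -254.   25.]
200 275 [ 590. -246.   46.]
201 275 [ 593. -243.   49.]
203 276 [ 592. -240.   43.]
205 274 [ 591. -234.   48.]
207 277 [ 591. -232.   36.]
209 279 [ 590. -229.   26.]
211 272 [ 588. -221.   47.]
212 274 [ 588. -220.   39.]
214 272 [ 586. -215.   43.]
216 273 [ 585. -211.   37.]
218 271 [ 583. -206.   40.]
220 270 [ 584. -201.   44.]
222 267 [ 581. -195.   50.]
223 269 [ 582. -194.   43.]
225 268 [ 581. -189.   45.]
227 267 [ 580. -184.   46.]
229 264 [ 575. -179.   49.]
231 271 [ 579. -178.   27.]
233 265 [ 578. -170.   47.]
235 270 [ 578. -169.   26.]
236 262 [ 573. -163.   49.]
238 266 [ 576. -160.   38.]
240 263 [ 576. -154.   46.]
hi z pct [26.67569627 52.69412337 54.77775656 55.97711569 57.54605668]
((677.1941528320312, -192.322265625), (207.7594757080078, 133.88624572753906), 11.00861930847168)
```

View pics/scene1.png

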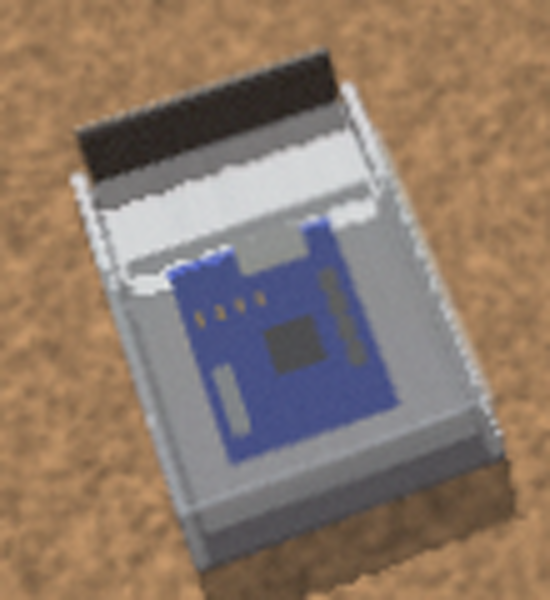

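The crop confirms the blue board under its cover, with the black lip along crop (80,150)-(335,70). The inner lip middle is at about (584.5, -209.5) mm and the case yaw is about 11°. The slot target is (606, -205). I go there high, with the fingers shut.

Call:
send_rows(targets=[{"gripper": 1, "x": 1.3, "y": 1.4, "z": 0, "ax": 0, "ay": 0, "az": 0}, {"gripper": 1, "x": 2.6, "y": 2.8, "z": 0, "ax": 0, "ay": 0, "az": 0}, {"gripper": 1, "x": 2.6, "y": 2.8, "z": 0, "ax": 0, "ay": 0, "az": 0}, {"gripper": 1, "x": 2.6, "y": 2.8, "z": 0, "ax": 0, "ay": 0, "az": 0}, {"gripper": 1, "x": 2.6, "y": 2.8, "z": 0, "ax": 0, "ay": 0, "az": 0}])

```text
clock: 1.52
position: [229.4, 457.0, 231.3]
ee_rot: [0.993, -0.116, 0.0, -0.0]
contact_force: [1.4, 0.4, 0.3]
gripper_width: 25.5
grasp_force: 0.0
```

Call:
send_rows(targets=[{"gripper": 1, "x": 2.6, "y": 2.8, "z": 0, "ax": 0, "ay": 0, "az": 0}, {"gripper": 1, "x": 2.6, "y": 2.8, "z": 0, "ax": 0, "ay": 0, "az": 0}, {"gripper": 1, "x": 2.6, "y": 2.8, "z": 0, "ax": 0, "ay": 0, "az": 0}, {"gripper": 1, "x": 2.6, "y": 2.8, "z": 0, "ax": 0, "ay": 0, "az": 0}, {"gripper": 1, "x": 2.6, "y": 2.8, "z": 0, "ax": 0, "ay": 0, "az": 0}])

```text
clock: 1.93
position: [323.6, 290.6, 231.7]
ee_rot: [0.993, -0.116, 0.0, -0.0]
contact_force: [0.7, 0.6, 0.3]
gripper_width: 0.2
grasp_force: 0.0
```

Call:
send_rows(targets=[{"gripper": 1, "x": 2.6, "y": 2.8, "z": 0, "ax": 0, "ay": 0, "az": 0}, {"gripper": 1, "x": 2.6, "y": 2.8, "z": 0, "ax": 0, "ay": 0, "az": 0}, {"gripper": 1, "x": 2.6, "y": 2.8, "z": 0, "ax": 0, "ay": 0, "az": 0}, {"gripper": 1, "x": 2.6, "y": 2.8, "z": 0, "ax": 0, "ay": 0, "az": 0}, {"gripper": 1, "x": 2.6, "y": 2.8, "z": 0, "ax": 0, "ay": 0, "az": 0}])

```text
clock: 2.35
position: [417.9, 124.4, 231.9]
ee_rot: [0.993, -0.116, 0.001, -0.0]
contact_force: [1.2, 0.5, 0.1]
gripper_width: 0.1
grasp_force: 0.0
```

Call:
send_rows(targets=[{"gripper": 1, "x": 2.6, "y": 2.8, "z": 0, "ax": 0, "ay": 0, "az": 0}, {"gripper": 1, "x": 2.6, "y": 2.8, "z": 0, "ax": 0, "ay": 0, "az": 0}, {"gripper": 1, "x": 2.6, "y": 2.8, "z": 0, "ax": 0, "ay": 0, "az": 0}, {"gripper": 1, "x": 2.6, "y": 2.8, "z": 0, "ax": 0, "ay": 0, "az": 0}, {"gripper": 1, "x": 2.6, "y": 2.8, "z": 0, "ax": 0, "ay": 0, "az": 0}])

```text
clock: 2.77
position: [512.2, -42.1, 231.6]
ee_rot: [0.993, -0.116, 0.0, -0.0]
contact_force: [0.2, 1.0, 1.3]
gripper_width: 0.2
grasp_force: 0.0
```

Call:
send_rows(targets=[{"gripper": 1, "x": 2.6, "y": 2.8, "z": 0, "ax": 0, "ay": 0, "az": 0}, {"gripper": 1, "x": 2.6, "y": 2.8, "z": 0, "ax": 0, "ay": 0, "az": 0}, {"gripper": 1, "x": 2.6, "y": 2.8, "z": 0, "ax": 0, "ay": 0, "az": 0}, {"gripper": 1, "x": 2.6, "y": 2.4, "z": 0, "ax": 0, "ay": 0, "az": 0}, {"gripper": 1, "x": 1.3, "y": 0.5, "z": 0, "ax": 0, "ay": 0, "az": -6}])

```text
clock: 3.18
position: [600.5, -181.1, 230.7]
ee_rot: [0.998, -0.065, -0.0, 0.0]
contact_force: [1.0, 0.3, 0.9]
gripper_width: 0.1
grasp_force: 0.0
```

Call:
send_rows(targets=[{"gripper": 1, "x": 0, "y": 0, "z": 0, "ax": 0, "ay": 0, "az": -6}, {"gripper": 1, "x": 0, "y": 0, "z": 0, "ax": 0, "ay": 0, "az": -6}, {"gripper": 1, "x": 0, "y": 0, "z": 0, "ax": 0, "ay": 0, "az": -6}, {"gripper": 1, "x": 0, "y": 0, "z": 0, "ax": 0, "ay": 0, "az": 0}, {"gripper": 1, "x": 0, "y": 0, "z": 0, "ax": 0, "ay": 0, "az": 0}])

```text
clock: 3.6
position: [599.3, -177.1, 231.3]
ee_rot: [0.996, 0.092, -0.0, -0.0]
contact_force: [-0.0, 0.8, -0.1]
gripper_width: -0.3
grasp_force: 0.0
```

Run:
```python
from h import *
from scipy.spatial.transform import Rotation as R
s=arm.read_state();A=R.from_quat(s["ee_rot"]).as_matrix()
print(s["position"].round(1) if hasattr(s["position"],'round') else s["position"],A[:,0],np.degrees(np.arctan2(A[1,0],A[0,0])))
im,d,W,n,T=cloud("wrist");cv2.imwrite("pics/w1.png",im[:,:,::-1])
print([b for b in arm.boxes_of("wrist","blue_lip")[:2]])
b=np.radians(10.5);ex=np.array([np.cos(b),np.sin(b)]);ey=np.array([-ex[1],ex[0]])
L=np.array([584.5,-209.5]); q=W[...,:2]-L; cx=q@ex; cy=q@ey
m=(W[...,2]>44)&(W[...,2]<54)&(abs(cx)<25)&(abs(cy)<60)
print(m.sum()); 
if m.sum()>20:
    print(np.percentile(cx[m],[2,25,50,75,98]),np.percentile(cy[m],[1,99]),np.polyfit(cy[m],cx[m],1))
```

```text
[ 599.3 -177.1  231.3] [ 9.83236841e-01  1.82332941e-01 -1.17477705e-04] 10.505676704077535
[{'rect': [287.0, 178.4, 141.6, 67.1], 'score': 0.98}]
1644
[-9.66293086 -6.69203683 -3.14263144 -0.65650648  0.71019971] [-58.49586297  56.57740479] [-0.01166949 -3.67936772]
```

View pics/w1.png

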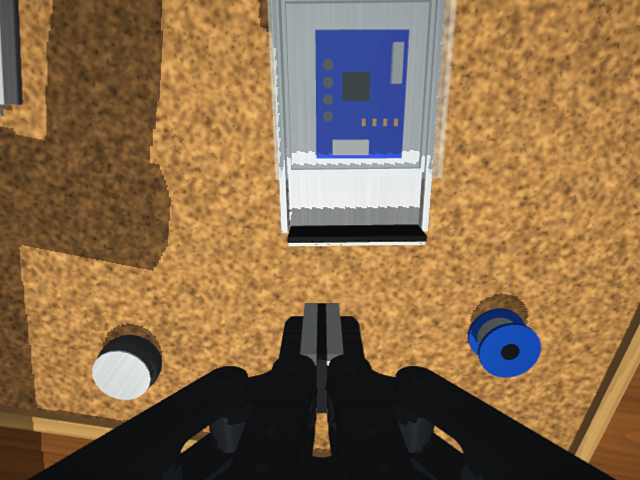

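The wrist view confirms the blue board case. The black lip is at (357,234), with the open slot behind it at rows 165-225. Its position matches the estimate to about 1 mm. I shift over the slot and descend.

Call:
send_rows(targets=[{"gripper": 1, "x": 0.15, "y": 2.9, "z": 0, "ax": 0, "ay": 0, "az": -0.6}, {"gripper": 1, "x": 0, "y": 0, "z": 3, "ax": 0, "ay": 0, "az": 0}, {"gripper": 1, "x": 0, "y": 0, "z": 3.5, "ax": 0, "ay": 0, "az": 0}, {"gripper": 1, "x": 0, "y": 0, "z": 3.5, "ax": 0, "ay": 0, "az": 0}, {"gripper": 1, "x": 0, "y": 0, "z": 2, "ax": 0, "ay": 0, "az": 0}])

```text
clock: 4.12
position: [603.9, -204.8, 107.4]
ee_rot: [0.995, 0.097, -0.002, -0.001]
contact_force: [-0.3, 0.6, -0.2]
gripper_width: -0.1
grasp_force: 0.0
```

Call:
send_rows(targets=[{"gripper": 1, "x": 0, "y": 0, "z": 2, "ax": 0, "ay": 0, "az": 0}, {"gripper": 1, "x": 0, "y": 0, "z": 0, "ax": 0, "ay": 0, "az": 0}, {"gripper": 1, "x": 0, "y": 0, "z": 0, "ax": 0, "ay": 0, "az": 0}])

```text
clock: 4.37
position: [605.8, -205.2, 90.7]
ee_rot: [0.995, 0.098, -0.001, -0.0]
contact_force: [0.6, -0.0, 0.9]
gripper_width: -0.0
grasp_force: 0.0
```

Run:
```python
from h import *
im,d,W,n,T=cloud("wrist");cv2.imwrite("pics/w2.png",im[:,:,::-1])
```

```text
(no output)
```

View pics/w2.png

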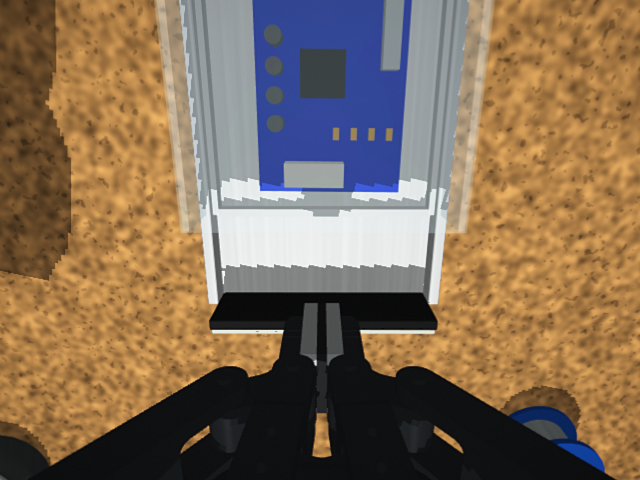

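The tips at (322,305) are above the lip only by parallax. The lip's inner edge runs along row 293, centred in y. I descend into the slot, watching the force.

Call:
send_rows(targets=[{"gripper": 1, "x": 0, "y": 0, "z": 1.5, "ax": 0, "ay": 0, "az": 0}, {"gripper": 1, "x": 0, "y": 0, "z": 1.5, "ax": 0, "ay": 0, "az": 0}, {"gripper": 1, "x": 0, "y": 0, "z": 1.0, "ax": 0, "ay": 0, "az": 0}, {"gripper": 1, "x": 0, "y": 0, "z": 0.5, "ax": 0, "ay": 0, "az": 0}, {"gripper": 1, "x": 0, "y": 0, "z": 0, "ax": 0, "ay": 0, "az": 0}])

```text
clock: 4.83
position: [606.1, -205.2, 46.2]
ee_rot: [0.995, 0.098, -0.0, -0.0]
contact_force: [-0.2, -0.3, -0.4]
gripper_width: -0.0
grasp_force: 0.0
```

Run:
```python
from h import *
im,d,W,n,T=cloud("wrist");cv2.imwrite("pics/w3.png",im[:,:,::-1])
```

```text
(no output)
```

View pics/w3.png

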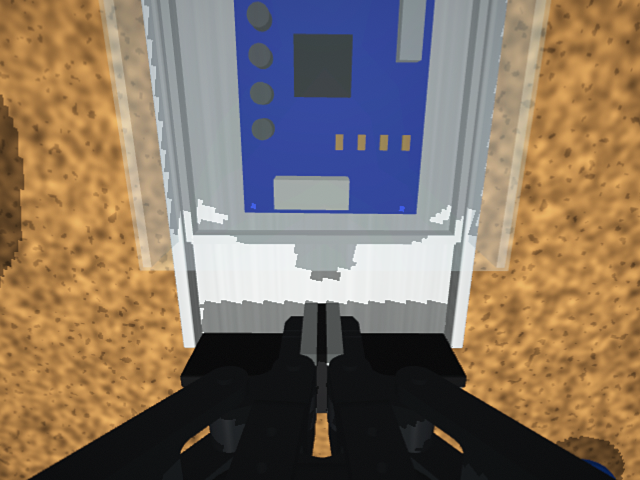

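The tips are inside the slot behind the lip (row 335), with no contact. I go down to z≈29 and start pulling gently.

Call:
send_rows(targets=[{"gripper": 1, "x": 0, "y": 0, "z": 1.0, "ax": 0, "ay": 0, "az": 0}, {"gripper": 1, "x": 0, "y": 0, "z": 0.7, "ax": 0, "ay": 0, "az": 0}, {"gripper": 1, "x": -0.5, "y": 0, "z": 0, "ax": 0, "ay": 0, "az": 0}, {"gripper": 1, "x": -0.5, "y": 0, "z": 0, "ax": 0, "ay": 0, "az": 0}, {"gripper": 1, "x": -0.5, "y": 0, "z": 0, "ax": 0, "ay": 0, "az": 0}])

```text
clock: 5.3
position: [591.5, -208.3, 29.3]
ee_rot: [0.995, 0.098, 0.001, 0.0]
contact_force: [2.5, -0.5, -1.2]
gripper_width: 0.2
grasp_force: 0.9
```

Call:
send_rows(targets=[{"gripper": 1, "x": -0.8, "y": 0, "z": 0, "ax": 0, "ay": 0, "az": 0}, {"gripper": 1, "x": -0.8, "y": 0, "z": 0, "ax": 0, "ay": 0, "az": 0}, {"gripper": 1, "x": -0.8, "y": 0, "z": 0, "ax": 0, "ay": 0, "az": 0}, {"gripper": 1, "x": -0.8, "y": 0, "z": 0, "ax": 0, "ay": 0, "az": 0}, {"gripper": 1, "x": -0.8, "y": 0, "z": 0, "ax": 0, "ay": 0, "az": 0}])

```text
clock: 5.72
position: [551.5, -216.3, 29.7]
ee_rot: [0.995, 0.098, 0.0, 0.0]
contact_force: [2.2, 0.0, -0.1]
gripper_width: 0.0
grasp_force: 0.9
```

Steady 2.2 N drag. I continue.

Call:
send_rows(targets=[{"gripper": 1, "x": -0.8, "y": 0, "z": 0, "ax": 0, "ay": 0, "az": 0}, {"gripper": 1, "x": -0.8, "y": 0, "z": 0, "ax": 0, "ay": 0, "az": 0}, {"gripper": 1, "x": -0.8, "y": 0, "z": 0, "ax": 0, "ay": 0, "az": 0}, {"gripper": 1, "x": -0.8, "y": 0, "z": 0, "ax": 0, "ay": 0, "az": 0}, {"gripper": 1, "x": -0.8, "y": 0, "z": 0, "ax": 0, "ay": 0, "az": 0}])

```text
clock: 6.13
position: [512.4, -224.0, 29.6]
ee_rot: [0.995, 0.098, 0.0, 0.0]
contact_force: [1.9, 1.1, 1.0]
gripper_width: -0.1
grasp_force: 0.9
```

Call:
send_rows(targets=[{"gripper": 1, "x": -0.5, "y": 0, "z": 0, "ax": 0, "ay": 0, "az": 0}, {"gripper": 1, "x": -0.4, "y": 0, "z": 0, "ax": 0, "ay": 0, "az": 0}, {"gripper": 1, "x": -0.3, "y": 0, "z": 0, "ax": 0, "ay": 0, "az": 0}, {"gripper": 1, "x": -0.3, "y": 0, "z": 0, "ax": 0, "ay": 0, "az": 0}, {"gripper": 1, "x": -0.2, "y": 0, "z": 0, "ax": 0, "ay": 0, "az": 0}])

```text
clock: 6.55
position: [496.1, -227.2, 29.3]
ee_rot: [0.995, 0.098, 0.0, 0.0]
contact_force: [1.9, 1.3, 1.4]
gripper_width: 0.2
grasp_force: 0.8
```

Call:
send_rows(targets=[{"gripper": 1, "x": -0.2, "y": 0, "z": 0, "ax": 0, "ay": 0, "az": 0}, {"gripper": 1, "x": -0.2, "y": 0, "z": 0, "ax": 0, "ay": 0, "az": 0}, {"gripper": 1, "x": -0.2, "y": 0, "z": 0, "ax": 0, "ay": 0, "az": 0}, {"gripper": 1, "x": 0, "y": 0, "z": 0, "ax": 0, "ay": 0, "az": 0}])

```text
clock: 6.88
position: [489.9, -228.4, 29.2]
ee_rot: [0.995, 0.098, -0.0, -0.0]
contact_force: [0.9, 0.5, 0.7]
gripper_width: 0.0
grasp_force: 0.4
```

Call:
send_rows(targets=[{"gripper": 1, "x": -0.2, "y": 0, "z": 0, "ax": 0, "ay": 0, "az": 0}, {"gripper": 1, "x": -0.2, "y": 0, "z": 0, "ax": 0, "ay": 0, "az": 0}, {"gripper": 1, "x": -0.2, "y": 0, "z": 0, "ax": 0, "ay": 0, "az": 0}])

```text
clock: 7.13
position: [484.4, -229.5, 29.2]
ee_rot: [0.995, 0.098, -0.0, -0.0]
contact_force: [1.3, -0.7, 0.6]
gripper_width: 0.1
grasp_force: 0.8
```

Call:
send_rows(targets=[{"gripper": 1, "x": -0.15, "y": 0, "z": 0, "ax": 0, "ay": 0, "az": 0}, {"gripper": 1, "x": -0.15, "y": 0, "z": 0, "ax": 0, "ay": 0, "az": 0}])

```text
clock: 7.3
position: [483.0, -229.9, 29.3]
ee_rot: [0.995, 0.098, 0.002, 0.0]
contact_force: [7.2, 5.0, -2.9]
gripper_width: -0.1
grasp_force: 3.8
```

Call:
send_rows(targets=[{"gripper": 1, "x": -0.1, "y": 0, "z": 0, "ax": 0, "ay": 0, "az": 0}, {"gripper": 1, "x": 0, "y": 0, "z": 0, "ax": 0, "ay": 0, "az": 0}])

```text
clock: 7.47
position: [483.0, -229.9, 29.3]
ee_rot: [0.995, 0.098, 0.003, 0.0]
contact_force: [5.8, 3.4, -4.2]
gripper_width: 0.1
grasp_force: 3.4
```

The tray is at its stop: the force has risen and the TCP no longer advances. I back off into the slot and lift straight out.

Call:
send_rows(targets=[{"gripper": 1, "x": 0.5, "y": 0, "z": 0, "ax": 0, "ay": 0, "az": 0}, {"gripper": 1, "x": 0.7, "y": 0, "z": 0, "ax": 0, "ay": 0, "az": 0}, {"gripper": 1, "x": 0, "y": 0, "z": 0, "ax": 0, "ay": 0, "az": 0}])

```text
clock: 7.72
position: [492.9, -228.0, 29.2]
ee_rot: [0.995, 0.098, -0.0, 0.0]
contact_force: [0.1, -0.6, 0.5]
gripper_width: 0.0
grasp_force: 0.0
```

Call:
send_rows(targets=[{"gripper": 1, "x": 0, "y": 0, "z": -1, "ax": 0, "ay": 0, "az": 0}, {"gripper": 1, "x": 0, "y": 0, "z": -3, "ax": 0, "ay": 0, "az": 0}, {"gripper": 1, "x": 0, "y": 0, "z": -4, "ax": 0, "ay": 0, "az": 0}, {"gripper": 1, "x": 0, "y": 0, "z": -4, "ax": 0, "ay": 0, "az": 0}, {"gripper": 1, "x": 0, "y": 0, "z": -4, "ax": 0, "ay": 0, "az": 0}])

```text
clock: 8.13
position: [491.1, -228.0, 191.6]
ee_rot: [0.995, 0.098, -0.001, -0.0]
contact_force: [1.6, -0.2, -0.2]
gripper_width: 0.2
grasp_force: 0.0
```

Call:
send_rows(targets=[{"gripper": 1, "x": 0, "y": 0, "z": -3, "ax": 0, "ay": 0, "az": 0}, {"gripper": 1, "x": 0, "y": 0, "z": -1, "ax": 0, "ay": 0, "az": 0}, {"gripper": 1, "x": 0, "y": 0, "z": 0, "ax": 0, "ay": 0, "az": 0}, {"gripper": 1, "x": 0, "y": 0, "z": 0, "ax": 0, "ay": 0, "az": 0}])

```text
clock: 8.47
position: [491.5, -227.7, 229.4]
ee_rot: [0.995, 0.098, -0.0, -0.0]
contact_force: [0.4, -0.4, -1.1]
gripper_width: -0.1
grasp_force: 0.0
```

Run:
```python
from h import *
im,d,W,n,T=cloud("wrist");cv2.imwrite("pics/w4.png",im[:,:,::-1])
im,d,W,n,T=cloud("scene");cv2.imwrite("pics/s4.png",im[:,:,::-1])
b=np.radians(11.2);ex=np.array([np.cos(b),np.sin(b)]);ey=np.array([-ex[1],ex[0]])
q=W[...,:2]-np.array([584.5,-209.5]);cx=q@ex;cy=q@ey
m=(im.max(-1)<60)&(W[...,2]>25)&(W[...,2]<52)&(abs(cy)<55)&(cx<-60)&(cx>-160)
print(m.sum(),np.median(cx[m]))
```

```text
366 -113.61851583625298
```

View pics/s4.png

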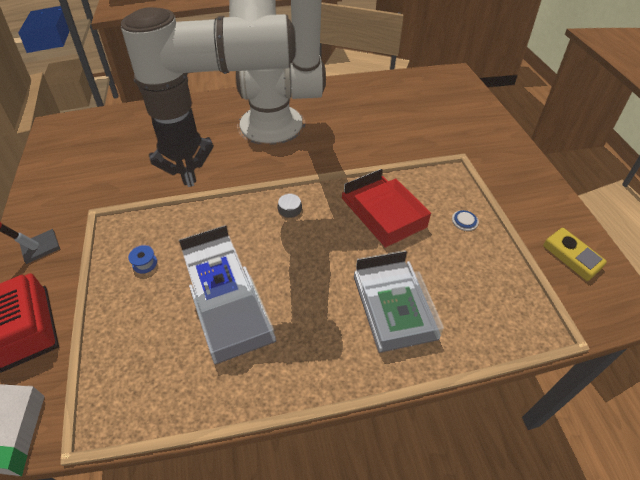

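The tray is out about 114 mm, at its stop. The board lies in its bay at (217,280), the lip is at (204,239), the bystanders are unmoved and the arm is clear.

```bash
python3 -c "
from bench import arm
print(arm.job_done())"
```

```text
the job is handed in; nothing more can be done
None
```

The blue board's tray is drawn out about 114 mm to its stop by the lip and the board lies in its bay; nothing else appears to have moved, the arm is clear, and the job is handed in.

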